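# Put a relay away in its tip-out bin

## Task

Put the relay that stands loose on the counter back into stock: tip out the bin that holds the other two relays until it rests on its stop, set the relay down inside it without dropping it from above the bin, let go, and then tip the bin back until it is fully shut with all three relays in it. Keep the other bins shut and leave the other things on the counter where they are.

Things in the scene. Friction and masses are not known exactly. Their poses are not given: they have to be found in the camera images.
- relay: the loose plug-in relay standing on the counter: a black cube-like case 27 x 27 mm and 26 mm high with a grey socket plate and brass blade terminals on top (36 mm high in all; grip the case, not the blades); mass about 30 g; origin at the centre of its underside, z up, x and y along the case's sides
- stock_relay_a: one of the two relays of the same shape and size already in the relay bin; origin at the centre of its underside; it slides down to the front of the bin when that tips
- stock_relay_b: the other of the two relays in stock in the relay bin, same size and origin
- bin_rail: the steel rail, 126 x 544 x 4 mm, that carries the row of four equal tip-out bins side by side, 132 mm apart; origin under the middle of the row; x points to the back of the row (away from the robot when its yaw is 0), y along the row to the left. Each bin has a grey housing 132 mm wide, 120 mm deep, its roof 149 mm above the counter
- relay_bin (a joint): tilt of the bin that holds the two stock relays (any place in the row): 0 = shut, upright; grows as its top tips out towards the clerk; 0.82 rad = on its stop. Balanced near 0.35 rad: past that it falls out onto its stop and stays, before that it falls shut. Moves with under 2 N at the pull
- relay_bin_pull (a point): centre of the relay bin's pull lip, a grey plate 40 mm wide along the row and 10 mm thick that flares 36 mm forward and up at 45 degrees from the top of the bin's clear front, with free space at both ends and above; the point's axes are those of the bin (x back, y left along the row, z up when shut) and turn with it
- relay_bin_hinge (a point): middle of the relay bin's hinge line, 34 mm above the counter (the line runs along the point's y axis; x points back, z up when shut; the axes tip with the bin). The pull lip's centre lies at x -42, z +124 mm.
- relay_bin_in (a point): middle of the relay bin's inner floor (28 mm behind and 10 mm below the hinge line when shut), axes as at the hinge. The inside is 112 mm wide (y); x from -48 (clear front wall, 4 mm thick, its top at z +122) to +48 mm (low back wall, its top at z +60); open above, the side walls slope from the front's top down to the back's
- filter: white spin-on oil filter with an orange band, 69 mm across and 94 mm high, standing on the counter: leave it; origin at the centre of its underside
- tape_measure: yellow pocket tape measure, 34 x 80 x 60 mm, standing on the counter: leave it; origin at the centre of its underside
- red_carton: small red striped carton, 42 x 60 x 58 mm, right of the row: leave it; origin at the centre of its underside
- bolt_bin (a joint): tilt of the like bin that holds two hex bolts: 0 = shut, leave it shut
- fitting_bin (a joint): tilt of the like bin that holds a brass air coupling: 0 = shut, leave it shut
- bearing_bin (a joint): tilt of the like bin that holds a ball bearing: 0 = shut, leave it shut
Mind the look-alikes: they are no part of the job. What is shaped like the relay but blue or pink is not meant.

How it is judged:
On the way, in this order (a step that is already met when the one before it is completed fails the run):
1. the relay bin is tipped out onto its stop (value of joint relay_bin above 0.76 rad), for 0.2 s.
2. the relay lies in the tipped bin, let go and at rest, and the bin is still on its stop (x of relay in the frame of relay_bin_hinge between -0.024 and 0.078 m and y of relay in the frame of relay_bin_hinge between -0.058 and 0.058 m and z of relay in the frame of relay_bin_hinge between -0.014 and 0.075 m and value of joint relay_bin above 0.74 rad and contact force between the fingers and relay below 0.05 N and linear speed of relay below 0.03 m/s), for 0.2 s.
At the end, for the whole second after the job is handed in: The relay bin is shut (tilt under 0.04 rad), all three relays lie at rest inside it, the other three bins are shut (under 0.04 rad) (value of joint each of relay_bin, bolt_bin, fitting_bin, bearing_bin below 0.04 rad and x of relay in the frame of relay_bin_hinge between -0.024 and 0.078 m and y of relay in the frame of relay_bin_hinge between -0.058 and 0.058 m and z of relay in the frame of relay_bin_hinge between -0.014 and 0.075 m and x of stock_relay_a in the frame of relay_bin_hinge between -0.024 and 0.078 m and y of stock_relay_a in the frame of relay_bin_hinge between -0.058 and 0.058 m and z of stock_relay_a in the frame of relay_bin_hinge between -0.014 and 0.075 m and x of stock_relay_b in the frame of relay_bin_hinge between -0.024 and 0.078 m and y of stock_relay_b in the frame of relay_bin_hinge between -0.058 and 0.058 m and z of stock_relay_b in the frame of relay_bin_hinge between -0.014 and 0.075 m and linear speed of each of relay, stock_relay_a, stock_relay_b below 0.03 m/s); the robot touches nothing.
It fails at once if the relay is dropped into the bin (falls faster than 0.9 m/s there, about 4 cm of free fall) (x of relay in the frame of relay_bin_hinge between -0.024 and 0.078 m and y of relay in the frame of relay_bin_hinge between -0.058 and 0.058 m and z of relay in the frame of relay_bin_hinge between -0.014 and 0.075 m and linear speed of relay above 0.9 m/s).
It fails at once if another bin is tipped out (more than 0.25 rad) (value of joint any of bolt_bin, fitting_bin, bearing_bin above 0.25 rad).
It fails at once if the oil filter, the tape measure or the red carton is shifted by more than 3 cm (distance of any of filter, tape_measure, red_carton from where it was at the start of the episode above 0.03 m).
It also fails if it takes over 72 s, if anything falls off the work surface, if the arm or the gripper's body presses on something with over 40 N, if the wrist force passes 120 N, or if a joint passes its speed limit or range.

## Robot

A 7-joint arm with a two-finger parallel gripper is mounted at the origin on a cart in front of the work surface, level with it; the furniture and walls round the work are solid. World frame = base frame: x ahead of the robot, y to its left, z up, the work surface at z = 0. Lengths are in m, angles in rad, forces in N, time in s.
With the tool pointing down it reaches from about 0.425 to 0.925 m from the base axis. Payload 6.8 kg.
Tool frame: the origin (TCP) lies between the finger pads; the fingertips stand r.tips_ahead ahead of it and the grasp point (between the pads) lies 5 mm behind it (r.tips_ahead is the distance from the TCP to the fingertips, in m); z points along the fingers, y is the line along which they close (so a half turn about z gives the same grasp; the last joint's range is limited). The gripper opens to 85 mm and grips with 20 to 120 N. Pads are 22 mm wide; open, the fingers measure 114 mm over their backs; the gripper's body (76 mm by 85 mm) begins 54 mm behind the grasp point. The pads swing forward as they close: fully open they stand 13 mm farther back than shut.
Start: joints at [-1.277, 0.477, 0.022, 1.555, -0.011, 1.109, -0.083], TCP at [0.264, 0.621, 0.211] pointing down, gripper open.
Joint ranges: [-2.96, 2.96], [-0.34, 2.1], [-1.41, 1.46], [0.24, 2.44], [-1.37, 4.51], [0.17, 1.92], [-2.96, 2.96]. Speed limits (rad/s): [2.39, 2.39, 3.14, 3.14, 3.14, 3.14, 3.14].

## Interface

Orientations are given as a rotation vector (axis times angle).
In Python, from bench import r gives the robot as it stands.
- The arm moves only by the tool move_arm, never from a script. Its argument "rows" is one flat list of numbers, 4 for each row, row after row: the shift along the tool's x, y, z in cm, then the turn about the tool's z in degrees. In form: [tx, ty, tz, twist, tx, ty, tz, twist, ...]. A call has 1 to 10 rows; each row is the pose to reach, as a shift and turn from the pose commanded when the call began, along the tool's axes at that moment; what a row does not reach only later rows make up. A row lasts 1/8 s, in which the tool goes at most 62.5 mm and 10.7 degrees, less where a joint would pass 70% of its speed; a pose out of reach is approached as far as the arm can. A call with a gripper value outside its range is refused whole. "fingers" is the opening, from 0 (shut) to 1 (fully open), set as the call begins (left out, the last holds). The fingers move at their own pace and stop on an object; "newtons" is the grip in N (left out, the last holds). Time passes only in rows, so rows that repeat a pose let the fingers close. It gives the time, the measured TCP pose, the force, the opening and the grip force at its end, in the units of the state.
- r.get_obs(): the state, without advancing time (a new reading comes with each control period).
- r.grab_frame(name): name is "scene" or "top" or "wrist"; returns the picture (420x560x3 uint8, blue, green, red); there is no depth.
- r.camera_params(name): a dict with "fx", "fy", "cx", "cy" (pixels), "world_from_camera" (4x4, takes a point from camera to world coordinates). Camera axes: x right, y down, z forward; pixel columns grow to the right and rows downward; lengths in m; the calibration is good to about 2 mm. A picture is of the moment at which its call begins: read the wrist's pose just before it. camera_params takes no time and is no camera call; for the wrist camera it gives the pose at the moment of the call.
- r.hand_in(): hands the job in; it is judged then, once.
The state is a dict: "clock": time; "joints": joint angles; "qvel": joint speeds; "tau": joint torques, N m; "tcp_pos": TCP position; "orientation": TCP orientation; "contact_force": force on the tool from outside, world axes, zero at the start; "moment": the same for the moment, N m; "grip_width": finger opening in m; "gripper_force": force on a finger pad.
Only numpy, scipy, OpenCV 4.12 (cv2) and the standard library are available. Lean on these libraries where they do the work, as an engineer would, in place of code of your own. Each camera call takes 0.05 s, during which the arm holds its last target. There are 200 camera calls.

## Working session

There is one attempt and no reset: what is moved stays moved. The work goes in short steps, Python scripts to look and compute and a tool call to move; the robot and the scene stay as the last step left them, time stands still between calls to the robot, and variables do not carry over. Pictures are saved under pics/ and viewed, at most 10 in all, crops included, and the job is handed in when it is done.

Besides the shell and the picture viewer there is one more tool, called after "Call:" by a JSON object that holds its "api" and its "payload", one argument or row to a line. move_arm: Moves the arm, as the interface text tells. Its arguments: {"type":"object","properties":{"rows":{"type":"array"},"fingers":{"type":"number"},"newtons":{"type":"number"}},"required":["rows"]}

```bash
mkdir -p pics
python3 - <<'E'
from bench import r
import cv2,numpy as np
np.set_printoptions(precision=4,suppress=True)
for n in ["scene","top"]:
    cv2.imwrite(f"pics/{n}0.png",r.grab_frame(n)); p=r.camera_params(n); print(n,p["fx"],p["cx"],p["cy"]);print(p["world_from_camera"])
o=r.get_obs(); print(o, r.tips_ahead)
E
```

```text
scene 397.03751327916603 281.46138370601847 209.10880013840423
[[ 0.8931 -0.303   0.3324  0.1009]
 [-0.4497 -0.6167  0.6461 -0.8213]
 [ 0.0093 -0.7265 -0.6871  0.9192]
 [ 0.      0.      0.      1.    ]]
top 426.9240563092629 281.55562033826357 203.87551932732862
[[ 0.0258 -0.9935  0.111   0.3482]
 [-0.9997 -0.0256  0.004  -0.0431]
 [-0.0011 -0.1111 -0.9938  1.4151]
 [ 0.      0.      0.      1.    ]]
{'clock': 0.1, 'joints': array([-1.2771,  0.4777,  0.0223,  1.5563, -0.0115,  1.1093, -0.0831]), 'qvel': array([ 0.0015, -0.0009,  0.0002, -0.0031,  0.    ,  0.0015, -0.0015]), 'tau': array([  0.0042, -59.7761,   1.6137, -28.1955,   0.0128,   0.0051,
         0.    ]), 'tcp_pos': array([0.2638, 0.6207, 0.2098]), 'orientation': array([-0.6268, -3.0782,  0.0025]), 'contact_force': array([-0.2432,  0.0868,  0.3283]), 'moment': array([-0.0173,  0.0097, -0.0294]), 'gripper_force': 0.0, 'grip_width': 0.08533907481456152} 0.014
```

View pics/scene0.png

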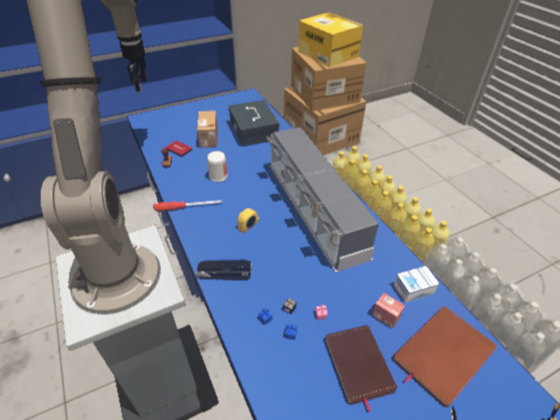

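View pics/top0.png

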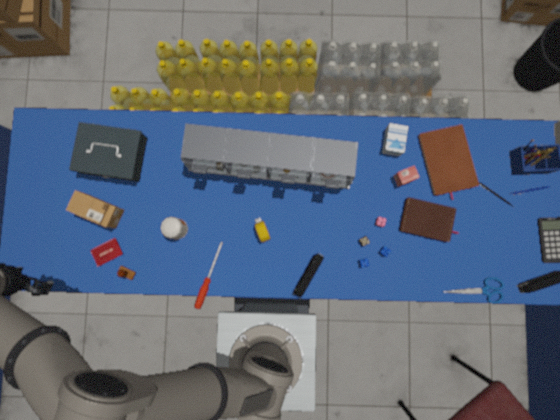

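The counter relay candidates are: top view (364,241) black/grey with brass, (381,221) pink, (384,252) and (363,263) blue. The black one fits the description. I'll confirm it in an enlarged crop and find the relay bin at the same time.

Run:
```python
import cv2,numpy as np
s=cv2.imread("pics/scene0.png");t=cv2.imread("pics/top0.png")
R=lambda i,w,h:cv2.resize(i,(w,h),interpolation=cv2.INTER_CUBIC)
a=R(s[125:270,262:382],480,580)   # 4x
b=R(s[285:345,250:335],320,226)
c=R(t[205:275,345:400],250,318)
o=np.zeros((580,800,3),np.uint8);o[:,:480]=a;o[:226,480:]=b;o[240:558,480:730]=c
cv2.imwrite("pics/c1.png",o)
cv2.imwrite("pics/c2.png",R(t[120:205,175:365],800,358))
```

```text
(no output)
```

View pics/c1.png

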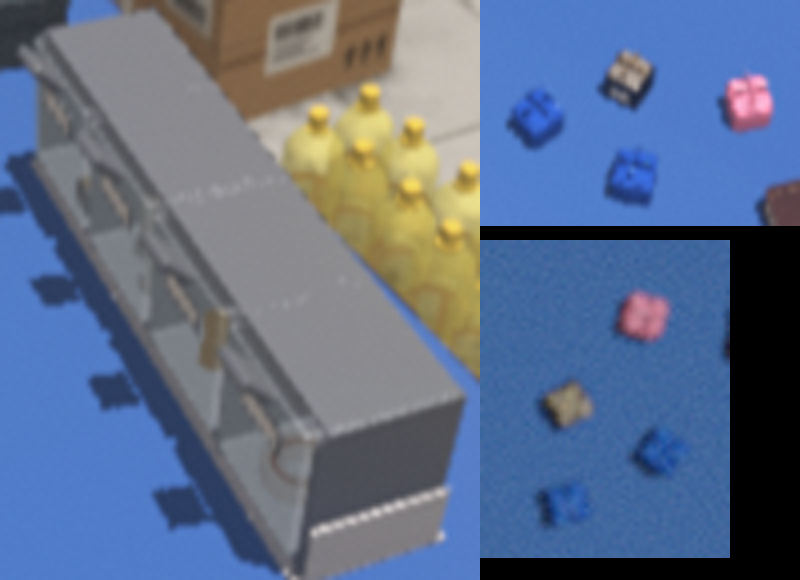

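View pics/c2.png

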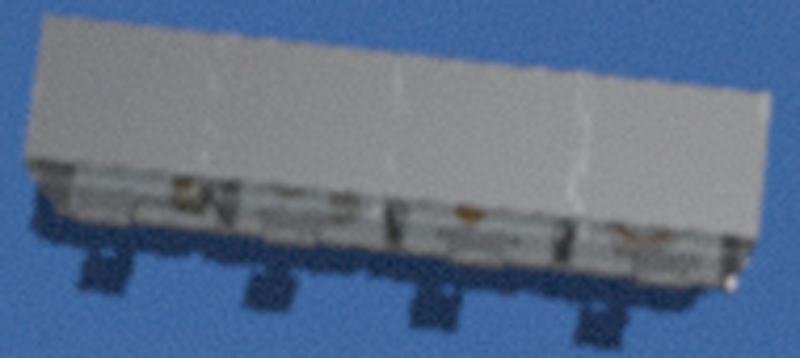

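The black relay at scene (290,306) / top (364,241) is the loose one: black case with a tan top, while the others are blue or pink. In the row, the rightmost bin shows a ring (bearing) and the next a brass piece (coupling). The two left bins are unclear, so I'll measure and then look with the wrist camera.

```bash
cat > h.py <<'E'
import numpy as np,cv2
from bench import r
from scipy.spatial.transform import Rotation as Ro
np.set_printoptions(precision=4,suppress=True)
def px2w(n,uv,z,p=None):
    p=p or r.camera_params(n);T=p["world_from_camera"]
    d=T[:3,:3]@np.array([(uv[0]-p["cx"])/p["fx"],(uv[1]-p["cy"])/p["fy"],1]);o=T[:3,3]
    return o+d*(z-o[2])/d[2]
def w2px(n,X):
    p=r.camera_params(n);T=p["world_from_camera"];c=T[:3,:3].T@(np.asarray(X,float)-T[:3,3])
    return np.array([p["fx"]*c[0]/c[2]+p["cx"],p["fy"]*c[1]/c[2]+p["cy"]])
def shift(target,yawdir=None):
    """cm shift in tool axes from the measured pose; yawdir: wanted world angle of tool y"""
    o=r.get_obs();R=Ro.from_rotvec(o["orientation"]).as_matrix()
    s=R.T@(np.array(target)-o["tcp_pos"])*100
    y=R[:,1];tw=None
    if yawdir is not None:
        tw=-(yawdir-np.arctan2(y[1],y[0]));tw=np.degrees((tw+np.pi/2)%np.pi-np.pi/2)
    return s,tw
E
python3 - <<'E'
from h import *
k=800/190
for c in [(45,15),(770,93),(755,237),(27,160)]: print("roof",px2w("top",(175+c[0]/k,120+c[1]/k),.149))
print("relay",px2w("top",(364.4,241.3),.034),px2w("scene",(289.6,304.5),.034))
for n,uv,z in[("filt",(173,229),.09),("tape",(262,230),.05),("carton",(406,175),.05),("pink",(381,221),.03),("blue",(384,252),.03)]: print(n,px2w("top",uv,z))
o=r.get_obs();R=Ro.from_rotvec(o["orientation"]).as_matrix();print(R)
T=r.camera_params("wrist")
print("cam in tool",R.T@(T["world_from_camera"][:3,3]-o["tcp_pos"]),"\n",R.T@T["world_from_camera"][:3,:3],T["fx"])
# relay yaw from minAreaRect in the top picture is too coarse: save for later
E
```

```text
roof [0.7284 0.2605 0.149 ]
roof [ 0.6841 -0.2646  0.149 ]
roof [ 0.5786 -0.2545  0.149 ]
roof [0.6213 0.268  0.149 ]
relay [ 0.388  -0.3077  0.034 ] [ 0.3865 -0.3192  0.034 ]
filt [0.4091 0.2969 0.09  ]
tape [0.4151 0.0226 0.05  ]
carton [ 0.6052 -0.4384  0.05  ]
pink [ 0.4553 -0.362   0.03  ]
blue [ 0.3554 -0.3717  0.03  ]
[[-0.9204  0.391  -0.0005]
 [ 0.391   0.9204 -0.0015]
 [-0.0001 -0.0016 -1.    ]]
cam in tool [ 0.0796 -0.0003 -0.1635] 
 [[-0.001  -0.9505 -0.3106]
 [ 1.     -0.001  -0.0003]
 [-0.0001 -0.3106  0.9505]] 331.3653684137578
```

Run:
```python
from h import *
print(shift([.46,.12,.28],np.radians(85.2)))
```

```text
(array([-37.6432, -38.4245,  -6.9525]), np.float64(-18.218431486919187))
```

Call:
{"api": "move_arm", "payload": {
  "rows": [0, 0, -3, 0, -3, -3, -6, -2, -8, -8, -7, -5, -12, -12, -7, -8, -16, -16, -7, -11, -20, -20, -7, -14, -25, -25, -7, -16, -30, -30, -7, -18.2, -34, -35, -7, -18.2, -37.6, -38.4, -7, -18.2]
}}

```text
clock: 1.35
tcp_pos: [0.458, 0.1232, 0.2806]
orientation: [-0.132, -3.139, -0.0]
contact_force: [0.8, 0.6, -0.6]
grip_width: 0.0855
gripper_force: 0.0
```

Run:
```python
from h import *
o=r.get_obs();print(o["clock"],o["tcp_pos"],o["orientation"])
T=r.camera_params("wrist");f=r.grab_frame("wrist");import pickle;pickle.dump(T,open("w1.pkl","wb"))
cv2.imwrite("pics/w1.png",cv2.resize(f,(784,588),interpolation=cv2.INTER_CUBIC))
```

```text
1.35 [0.458  0.1232 0.2806] [-0.1319 -3.1386 -0.0004]
```

View pics/w1.png

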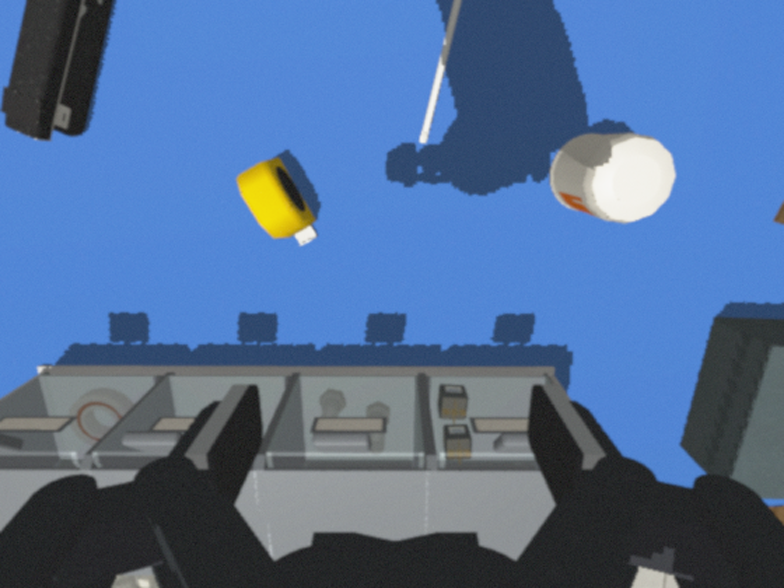

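The relay bin is the leftmost one. In the wrist picture (upside down, row-left is to the right) two black relays with tan tops stand at (453,400) and (457,440), the bolts are next at (332,400) and (378,410), and the bearing is at (100,415). Next, the row pose.

Run:
```python
from h import *
import pickle;T=pickle.load(open("w1.pkl","rb"))
q=lambda u,v,z:px2w("wrist",(u/1.4,v/1.4),z,T)
for n,u,v,z in[("rail R",40,368,.004),("rail L",554,368,.004),("rail mid",300,368,.004),("roof front a",270,468,.149),("roof front b",430,468,.149),("roof seam",427,470,.149),("boltlip outer L",387,419,.171),("boltlip outer R",314,419,.171),("boltlip inner L",384,452,.149),("relaylip outer R",472,419,.171),("relay s1",453,388,.06),("s2",457,430,.06)]: print(n,q(u,v,z))
f=cv2.imread("pics/w1.png")[360:480,20:600];f=cv2.resize(f,None,fx=1.37,fy=2.6,interpolation=cv2.INTER_CUBIC);cv2.imwrite("pics/w1c.png",f)
```

```text
rail R [ 0.568  -0.2602  0.004 ]
rail L [0.6139 0.2777 0.004 ]
rail mid [0.5912 0.0118 0.004 ]
roof front a [0.6026 0.0154 0.149 ]
roof front b [0.613  0.1367 0.149 ]
roof seam [0.6146 0.1343 0.149 ]
boltlip outer L [0.5534 0.1095 0.171 ]
boltlip outer R [0.5492 0.0603 0.171 ]
boltlip inner L [0.5957 0.1031 0.149 ]
relaylip outer R [0.5583 0.1669 0.171 ]
relay s1 [0.5967 0.1656 0.06  ]
s2 [0.6423 0.1673 0.06  ]
```

View pics/w1c.png

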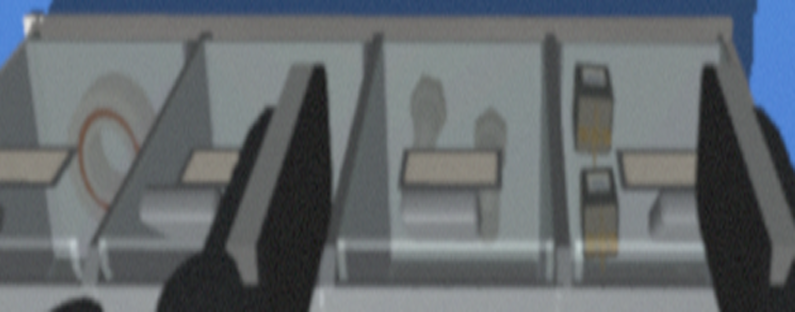

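Run:
```python
from h import *
import pickle;T=pickle.load(open("w1.pkl","rb"))
q=lambda u,v,z:px2w("wrist",(u/1.4,v/1.4),z,T)
a=np.radians(-4.85);X=np.array([np.cos(a),np.sin(a)]);Y=np.array([-X[1],X[0]])
O=np.array([.6537,.003])
for n,u,v,z in[("lip top edge L",370,434,.171),("lip top edge R",313,434,.171),("lip lowfront R",313,449,.164),("relay lip R",504,434,.171),("roof front",427,470,.149),("front wall top",350,452,.146),("rail",300,368,.004),("s1",453,388,.06),("s2",457,430,.06)]:
    p=q(u,v,z)[:2]-O;print(n,p@X,p@Y)
```

```text
lip top edge L -0.09710212677343248 0.0859511730707521
lip top edge R -0.09712160584572938 0.046894815706573445
lip lowfront R -0.07989490812213267 0.044782405043888696
relay lip R -0.09705632738648388 0.177780865802575
roof front -0.0500332773355444 0.1274892507484468
front wall top -0.06403026179969615 0.0689772877288301
rail -0.06302198318248863 0.0035217047217594244
s1 -0.0705815043770052 0.1571883581595893
s2 -0.02523101914959929 0.16279278583024875
```

```bash
cat >> h.py <<'E'
_a=np.radians(-4.85);X=np.array([np.cos(_a),np.sin(_a)]);Y=np.array([-X[1],X[0]]);O=np.array([.6537,.003])
def W(x,y,z): return np.r_[O+X*x+Y*y,z]
def rowpos():
    p=r.get_obs()["tcp_pos"];d=p[:2]-O;return np.array([d@X,d@Y,p[2]])
def lip(th): # row frame x,z of lip centre
    c,s=np.cos(th),np.sin(th);return -.041-.042*c-.124*s,.034+.124*c-.042*s
E
python3 - <<'E'
from h import *
print(rowpos(),shift(W(-.088,.198,.155),np.radians(85.15)))
for t in [0,.1,.2,.3,.4,.5,.6,.7,.8]:
    x,z=lip(t);x0,z0=lip(0);print(t,(x0-x)*100,(z0-z)*100)
E
```

```text
[-0.2016  0.0943  0.2809] (array([-11.2315,  10.5174,  12.5737]), np.float64(-0.5689046214228496))
0 0.0 0.0
0.1 1.2169518605883778 0.48124870046915846
0.2 2.379779328791974 1.0815856241078614
0.3 3.476863816928155 1.795012402820112
0.4 4.497243619439385 2.614400712060558
0.5 5.430723438631683 3.531563494697032
0.6 6.267976252719089 4.5373367633791375
0.7 7.000636508342222 5.621671164070646
0.8 7.621383706412178 6.773732385873147
```

Call:
{"api": "move_arm", "payload": {
  "rows": [-3, 3, 1, -0.5, -7, 7, 3, -0.5, -11.2, 10.5, 5, -0.5, -11.2, 10.5, 8, -0.5, -11.2, 10.5, 11, -0.5, -11.2, 10.5, 12.6, -0.5, -11.2, 10.5, 12.6, -0.5]
}}

```text
clock: 2.28
tcp_pos: [0.5776, 0.2203, 0.1537]
orientation: [-0.118, -3.137, 0.002]
contact_force: [-0.3, 0.5, 0.5]
grip_width: 0.085
gripper_force: 0.0
```

Call:
{"api": "move_arm", "payload": {
  "rows": [0, 0, 0, 0, 0, 0, 0, 0, 0, 0, 0, 0, 0, 0, 0, 0, 0, 0, 0, 0, 0, 0, 0, 0],
  "fingers": 0.35,
  "newtons": 20
}}

```text
clock: 3.02
tcp_pos: [0.5784, 0.2205, 0.1547]
orientation: [-0.118, -3.139, 0.0]
contact_force: [0.2, 0.5, 0.5]
grip_width: 0.03
gripper_force: 0.0
```

Run:
```python
from h import *
o=r.get_obs();print(o["clock"],o["tcp_pos"],rowpos(),o["grip_width"])
cv2.imwrite("pics/w2.png",np.vstack([r.grab_frame("wrist")[150:],cv2.resize(r.grab_frame("scene")[100:220,230:390],(560,320),interpolation=2)]))
for i in range(3):
    o=r.get_obs();print(o["clock"],o["tcp_pos"],o["orientation"],o["grip_width"],o["joints"])
```

```text
3.025 [0.5784 0.2205 0.1547] [-0.0934  0.2103  0.1547] 0.029968048861325154
3.125 [0.5785 0.2204 0.1547] [-0.1184 -3.1393  0.0001] 0.029797804135275784 [-0.6518  0.4485  0.2492  1.7634 -0.1323  0.9461  1.1467]
3.125 [0.5785 0.2204 0.1547] [-0.1184 -3.1393  0.0001] 0.029797804135275784 [-0.6518  0.4485  0.2492  1.7634 -0.1323  0.9461  1.1467]
3.125 [0.5785 0.2204 0.1547] [-0.1184 -3.1393  0.0001] 0.029797804135275784 [-0.6518  0.4485  0.2492  1.7634 -0.1323  0.9461  1.1467]
```

View pics/w2.png

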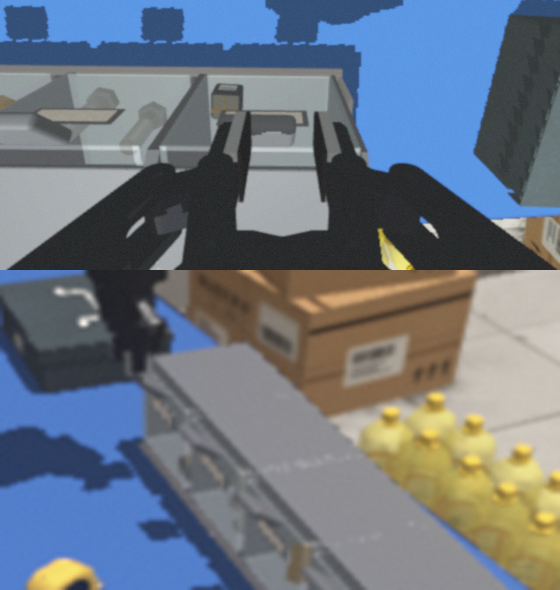

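Run:
```python
from h import *
def rf(p): d=p[:2]-O;return np.r_[d@X,d@Y,p[2]]
for u,v in[(297,268),(297,290),(250,268)]:
    print(u,v,[rf(px2w("wrist",(u,v),z)) for z in(.171,.15)])
for x,y,z in[(-.097,.178,.171),(-.097,.218,.171),(-.07,.218,.145),(-.07,.178,.145),(-.0934,.1953,.141),(-.0934,.2253,.141)]: print((x,y,z),w2px("wrist",W(x,y,z))-[0,150])
T=r.camera_params("wrist");o=r.get_obs();R=Ro.from_rotvec(o["orientation"]).as_matrix();print(R.T@(T["world_from_camera"][:3,3]-o["tcp_pos"]))
i=cv2.imread("pics/w2.png")[60:200,180:400];cv2.imwrite("pics/w2c.png",cv2.resize(i,(790,503),interpolation=2))
```

```text
297 268 [array([-0.0961,  0.2174,  0.171 ]), array([-0.0851,  0.2186,  0.15  ])]
297 290 [array([-0.0837,  0.2177,  0.171 ]), array([-0.071 ,  0.2189,  0.15  ])]
250 268 [array([-0.0959,  0.1942,  0.171 ]), array([-0.0849,  0.192 ,  0.15  ])]
(-0.097, 0.178, 0.171) [217.1586 115.8037]
(-0.097, 0.218, 0.171) [298.266  116.4047]
(-0.07, 0.218, 0.145) [295.1207 136.9524]
(-0.07, 0.178, 0.145) [227.6741 136.4633]
(-0.0934, 0.1953, 0.141) [256.7362  97.7029]
(-0.0934, 0.2253, 0.141) [308.212   98.0916]
[ 0.0797 -0.0003 -0.1635]
```

View pics/w2c.png

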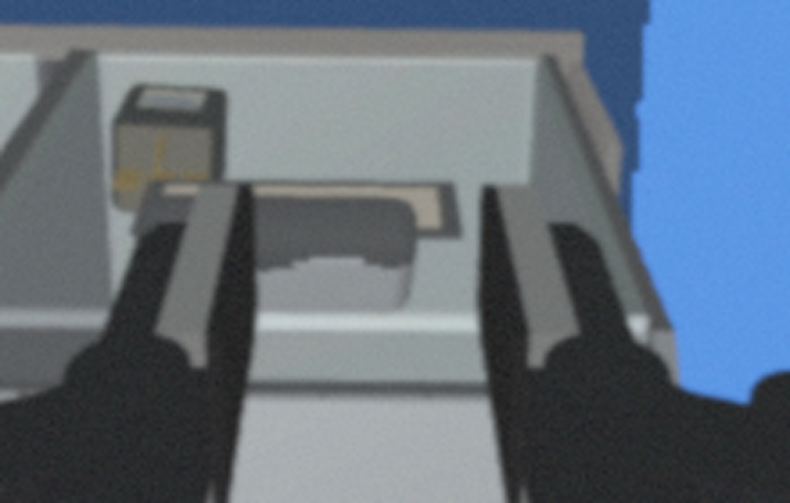

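Run:
```python
from h import *
o=r.get_obs();R=Ro.from_rotvec(o["orientation"]).as_matrix();print(r.tips_ahead)
for x in(.011,-.011):
  for z in(.014,0,-.015,-.03): print(x,z,*[w2px("wrist",o["tcp_pos"]+R@[x,y,z])-[0,150] for y in(-.015,.015)])
```

```text
0.014
0.011 0.014 [256.3253  80.149 ] [308.6354  80.0995]
0.011 0 [254.4076  89.6432] [310.6565  89.5904]
0.011 -0.015 [252.0043 101.5414] [313.1894 101.4845]
0.011 -0.03 [249.1387 115.7286] [316.2096 115.667 ]
-0.011 0.014 [257.2468 114.7276] [307.7411 114.6812]
-0.011 0 [255.4673 126.375 ] [309.6221 126.3257]
-0.011 -0.015 [253.2503 140.8861] [311.9656 140.8334]
-0.011 -0.03 [250.6256 158.0659] [314.7401 158.0092]
```

The lip sits exactly where I predicted, but the fingers closed above it. Their image scale shows the tips about 27 mm behind the reported TCP, so I'll open, centre and go lower, checking the force.

Call:
{"api": "move_arm", "payload": {
  "rows": [-0.3, -0.6, 0, 0.5, -0.5, -1.2, 0, 0.5, -0.5, -1.2, 0, 0.5, -0.5, -1.2, 0, 0.5, -0.5, -1.2, 1, 0.5, -0.5, -1.2, 2, 0.5, -0.5, -1.2, 3, 0.5, -0.5, -1.2, 3.7, 0.5, -0.5, -1.2, 3.7, 0.5],
  "fingers": 1
}}

```text
clock: 4.25
tcp_pos: [0.5821, 0.2079, 0.1168]
orientation: [-0.132, -3.138, 0.001]
contact_force: [0.3, 0.1, 0.2]
grip_width: 0.0853
gripper_force: 0.0
```

Call:
{"api": "move_arm", "payload": {
  "rows": [0, 0, 0, 0, 0, 0, 0, 0, 0, 0, 0, 0, 0, 0, 0, 0, 0, 0, 0, 0, 0, 0, 0, 0],
  "fingers": 0.35,
  "newtons": 20
}}

```text
clock: 5.0
tcp_pos: [0.5827, 0.2073, 0.1183]
orientation: [0.133, 3.139, -0.001]
contact_force: [-2.3, -2.7, 6.6]
grip_width: 0.0397
gripper_force: 23.6
```

Call:
{"api": "move_arm", "payload": {
  "rows": [0.6, 0, 0.2, 0, 1.2, 0, 0.5, 0, 1.8, 0, 0.8, 0, 2.4, 0, 1.1, 0, 3.0, 0, 1.45, 0, 3.5, 0, 1.8, 0, 4.0, 0, 2.2, 0, 4.5, 0, 2.6, 0, 5.0, 0, 3.05, 0, 5.4, 0, 3.5, 0]
}}

```text
clock: 6.25
tcp_pos: [0.5282, 0.212, 0.082]
orientation: [-0.133, -3.138, 0.001]
contact_force: [1.5, -6.0, 0.5]
grip_width: 0.0399
gripper_force: 21.9
```

Call:
{"api": "move_arm", "payload": {
  "rows": [0.4, 0, 0.5, 0, 0.8, 0, 1.0, 0, 1.2, 0, 1.5, 0, 1.5, 0, 2.0, 0, 1.8, 0, 2.5, 0, 1.9, 0, 2.7, 0, 1.9, 0, 2.7, 0, 1.9, 0, 2.7, 0]
}}

```text
clock: 7.25
tcp_pos: [0.5089, 0.2137, 0.0552]
orientation: [-0.133, -3.137, 0.002]
contact_force: [-0.9, -4.7, 1.1]
grip_width: 0.0399
gripper_force: 21.8
```

Call:
{"api": "move_arm", "payload": {
  "rows": [0, 0, 0, 0, 0, 0, 0, 0, 0, 0, 0, 0, 0, 0, 0, 0, 0, 0, -2, 0, 0, 0, -6, 0, 0, 0, -11, 0, 0, 0, -16, 0, 0, 0, -18, 0],
  "fingers": 1
}}

```text
clock: 8.38
tcp_pos: [0.5112, 0.2149, 0.2391]
orientation: [0.132, 3.135, 0.005]
contact_force: [-0.2, -0.0, -0.2]
grip_width: 0.0856
gripper_force: 0.0
```

Run:
```python
from h import *
f=r.grab_frame("wrist");r.camera_params
import pickle
o=r.get_obs();print(o["clock"],o["tcp_pos"],rowpos())
pickle.dump(r.camera_params("wrist"),open("w3.pkl","wb"))
cv2.imwrite("pics/w3.png",cv2.resize(f,(784,588),interpolation=2))
print(shift([.40,-.305,.20],np.radians(85.15)))
```

```text
8.425 [0.5118 0.2152 0.2405] [-0.1593  0.1995  0.2405]
(array([  6.7813, -52.7968,   3.78  ]), np.float64(0.015513954802532735))
```

View pics/w3.png

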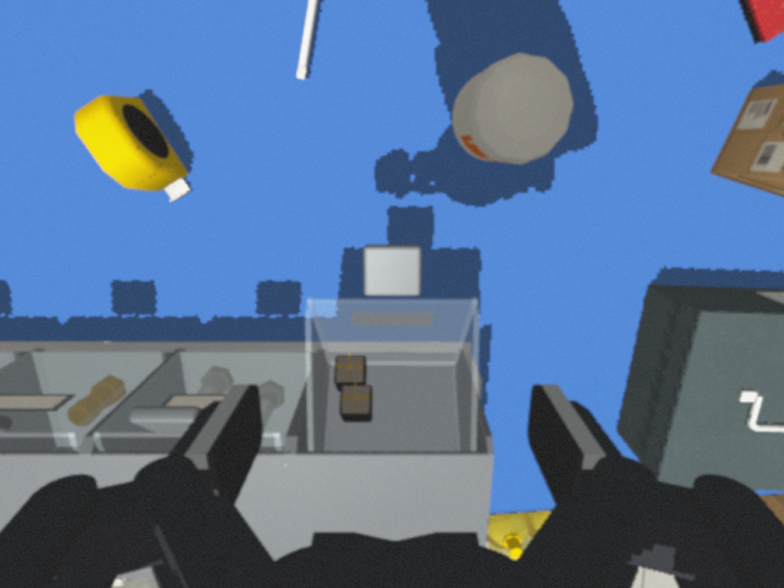

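Call:
{"api": "move_arm", "payload": {
  "rows": [0.3, -3, 0, 0, 1, -8, 0.5, 0, 2, -14, 1, 0, 3, -20, 1.5, 0, 4, -26, 2, 0, 4.5, -32, 2.5, 0, 5, -38, 3, 0, 6, -44, 3.8, 0, 6.5, -49, 3.8, 0, 6.8, -52.8, 3.8, 0]
}}

```text
clock: 9.68
tcp_pos: [0.3964, -0.3081, 0.197]
orientation: [-0.135, -3.138, 0.0]
contact_force: [0.3, 0.6, -0.6]
grip_width: 0.0857
gripper_force: 0.0
```

Call:
{"api": "move_arm", "payload": {
  "rows": [0, 0, 0, 0, 0, 0, 0, 0, 0, 0, 0, 0]
}}

```text
clock: 10.05
tcp_pos: [0.3981, -0.3047, 0.1974]
orientation: [-0.129, -3.139, -0.001]
contact_force: [-0.4, 0.1, 0.5]
grip_width: 0.0856
gripper_force: 0.0
```

Run:
```python
from h import *
import pickle
T=pickle.load(open("w3.pkl","rb"))
def rf(p): d=p[:2]-O;return np.r_[d@X,d@Y,p[2]]
for n,u,v,z in[("lip far",392,248,.088),("lip near",392,294,.09),("front top L",308,300,.096),("front top R",477,300,.096),("roof",400,452,.149),("s1 front",350,357,.06),("s2",357,402,.06)]: print(n,rf(px2w("wrist",(u/1.4,v/1.4),z,T)))
P=r.camera_params("wrist");f=r.grab_frame("wrist");o=r.get_obs();print(o["tcp_pos"],o["clock"])
cv2.imwrite("pics/w4.png",f)
h=cv2.cvtColor(f,cv2.COLOR_BGR2HSV)
pred=w2px("wrist",[.387,-.312,.034]);print("pred",pred)
blue=((h[...,0]>95)&(h[...,0]<130)&(h[...,1]>90)).astype(np.uint8)
m=1-blue
n,l,st,ce=cv2.connectedComponentsWithStats(m)
for i in range(1,n):
    if st[i,4]>150: print(st[i],ce[i],f[l==i].mean(0))
```

```text
lip far [-0.1708  0.198   0.088 ]
lip near [-0.138   0.1979  0.09  ]
front top L [-0.1357  0.1392  0.096 ]
front top R [-0.1354  0.2575  0.096 ]
roof [-0.0491  0.203   0.149 ]
s1 front [-0.0743  0.1635  0.06  ]
s2 [-0.0325  0.1681  0.06  ]
[ 0.3981 -0.3048  0.1974] 10.1
pred [274.0215 176.7292]
[ 401    0  111  127 6864] [451.9741  59.4279] [40.1098 40.0498 39.9279]
[259 161  32  35 701] [274.9258 177.6348] [127.9073 146.2825 156.2725]
[    0   199   560   221 67690] [251.1025 341.6029] [65.2933 68.2578 76.6449]
[218 221  30  34 793] [232.3039 237.2446] [171.4401 140.8588 205.3897]
```

```bash
cat > fit.py <<'E'
from h import *
from scipy.optimize import differential_evolution
P=r.camera_params("wrist");T=P["world_from_camera"]
f=cv2.imread("pics/w4.png");h=cv2.cvtColor(f,cv2.COLOR_BGR2HSV)
m=1-((h[...,0]>95)&(h[...,0]<130)&(h[...,1]>90)).astype(np.uint8);m[:, :250]=0;m[:,310:]=0;m[:150]=0;m[198:]=0
S=4;C=(250,150);M=cv2.resize(m[150:200,250:310],None,fx=S,fy=S,interpolation=0)
def mask(q,H):
    a=q[2];c=np.array([[sx,sy] for sx in(-1,1) for sy in(-1,1)])*.0135@np.array([[np.cos(a),np.sin(a)],[-np.sin(a),np.cos(a)]])
    pts=np.array([[*(c_+q[:2]),z] for c_ in c for z in(0,H)])
    k=(pts-T[:3,3])@T[:3,:3];u=np.c_[k[:,0]/k[:,2]*P["fx"]+P["cx"],k[:,1]/k[:,2]*P["fy"]+P["cy"]]
    o=np.zeros_like(M);cv2.fillConvexPoly(o,cv2.convexHull((((u-C)*S+S/2)).round().astype(np.int32)),1);return o
for H in(.026,.030,.033):
    cost=lambda q:-(mask(q,H)&M).sum()/(mask(q,H)|M).sum()
    b=differential_evolution(cost,[(.37,.405),(-.33,-.295),(0,np.pi/2)],seed=1,maxiter=60,tol=1e-6)
    print(H,b.x[:2],np.degrees(b.x[2]),b.fun)
v=h[...,2][158:200,255:295];print(v[::2,::2])
E
python3 fit.py
```

```text
0.026 [ 0.3792 -0.295 ] 85.29651563886921 859427137239542.9
0.03 [ 0.3792 -0.295 ] 85.24326311991709 846763556286874.0
0.033 [ 0.3792 -0.295 ] 85.61872430101458 839671540521168.5
[[222 221 221 220 219 222 220 222 221 220 182 139 117 113 113 141 216 221
  222 222]
 [220 220 221 220 220 221 219 222 221 203 122  73  85 112 115 132 199 220
  220 221]
 [220 223 220 220 221 221 221 218 196 122  53  38  46  91 113 112 137 217
  221 221]
 [220 219 220 220 220 219 201 190 123 113  71 112  63  55 102 116 122 160
  215 221]
 [222 221 221 221 219 201 121 111  74  84 140 190 134  53  75 108 114 119
  160 218]
 [221 221 221 220 204 148 103  67  95 166 194 193 183 109  50  84 112 113
  136 202]
 [220 220 219 197 132  95  77 124 186 195 195 194 195 167  70  52  99 114
  117 140]
 [222 220 204  94  85  92 166 167 179 149 191 196 194 193 145  58  57 109
  117 133]
 [221 220 156  63 122 182 203 202 158 182 193 198 191 175 155  96  47  77
  109 120]
 [221 215 110 145 193 198 195 217 214 184 193 193 173 148 217 178  90  48
  100 182]
 [221 217 137 177 192 196 197 198 214 199 188 156 179 213 196 190 150  
[... 287 characters left out ...]
213 130 161 215 196 195 196 198 161 159 175 142 156 206
  219 221]
 [220 220 220 221 222 187 204 188 195 196 194 199 207 151 123 190 218 220
  222 220]
 [221 221 220 222 220 219 178 155 186 192 196 193 160 133 200 220 222 220
  221 221]
 [221 221 222 220 219 221 217 145 153 193 175 124 161 214 220 221 221 220
  222 221]
 [221 220 220 221 221 219 219 212 148 157 139 195 220 220 220 221 220 222
  220 221]
 [220 220 220 222 222 221 222 220 216 208 217 221 221 221 221 221 220 221
  220 221]
 [221 221 221 221 222 221 220 220 222 220 220 221 221 221 221 222 221 221
  222 221]]fit.py:13: RuntimeWarning: overflow encountered in scalar negative
  cost=lambda q:-(mask(q,H)&M).sum()/(mask(q,H)|M).sum()
```

Unsigned overflow; I'll fix it with int sums.

```bash
sed -i 's/cost=lambda.*/cost=lambda q:-float((mask(q,H)\&M).sum())\/float((mask(q,H)|M).sum())/; /^v=h/d' fit.py; python3 fit.py
python3 - <<'E'
from h import *
f=cv2.imread("pics/w4.png");h=cv2.cvtColor(f,cv2.COLOR_BGR2HSV)[155:200,252:300]
m=((h[...,2]>125)&~((h[...,0]>95)&(h[...,0]<130)&(h[...,1]>90))).astype(np.uint8)
c=max(cv2.findContours(m,0,2)[0],key=cv2.contourArea);(u,v),s,a=cv2.minAreaRect(c);b=cv2.boxPoints(((u,v),s,a))+[252,155]
w=np.array([px2w("wrist",p,.028) for p in b]);print(s,w.mean(0),[np.degrees(np.arctan2(*(w[i+1]-w[i])[1::-1]))%90 for i in range(3)],np.linalg.norm(np.diff(w,axis=0),axis=1))
E
```

```text
0.026 [ 0.3919 -0.3126] 31.50638419678354 -0.8570335806624341
0.03 [ 0.3914 -0.3118] 29.24322149610109 -0.8206366630076839
0.033 [ 0.3907 -0.3116] 23.665800786180117 -0.7941655455639737
(24.179508209228516, 24.179508209228516) [ 0.3926 -0.312   0.028 ] [np.float64(30.81240840756365), np.float64(30.523517349140572), np.float64(31.579610599183418)] [0.0248 0.0249 0.0253]
```

Call:
{"api": "move_arm", "payload": {
  "rows": [0.3, -0.4, 2, -9, 0.5, -0.8, 5, -18, 0.5, -0.8, 8, -27, 0.5, -0.8, 11, -36, 0.5, -0.8, 14, -36, 0.5, -0.8, 16.5, -36, 0.5, -0.8, 17.7, -36, 0.5, -0.8, 17.7, -36, 0.5, -0.8, 17.7, -36],
  "fingers": 0.62
}}

```text
clock: 11.22
tcp_pos: [0.3927, -0.314, 0.0215]
orientation: [-0.844, 3.025, -0.002]
contact_force: [0.4, 0.7, 0.5]
grip_width: 0.0527
gripper_force: 0.0
```

Run:
```python
from h import *
f=r.grab_frame("wrist");o=r.get_obs();print(o["tcp_pos"],o["orientation"],o["grip_width"],o["contact_force"])
s,tw=shift([.392,-.312,-.012],np.radians(121));print(s,tw)
cv2.imwrite("pics/w5.png",f)
# predicted outlines
import numpy as np
R=Ro.from_rotvec(o["orientation"]).as_matrix()
g=f.copy()
for sy in(-1,1):
    for z,col in((.014,(0,0,255)),(-.025,(0,255,0))):
        a,b=[tuple(w2px("wrist",o["tcp_pos"]+R@[x,sy*o["grip_width"]/2,z]).astype(int)) for x in(-.011,.011)];cv2.line(g,a,b,col,1)
c,sn=np.cos(np.radians(31)),np.sin(np.radians(31))
for z in(0,.026):
    q=np.array([w2px("wrist",[.392+.0135*(c*i-sn*j),-.312+.0135*(sn*i+c*j),z]) for i,j in((1,1),(1,-1),(-1,-1),(-1,1))]).astype(int);cv2.polylines(g,[q],True,(255,0,255),1)
cv2.imwrite("pics/w5o.png",cv2.resize(g[60:330,130:430],(660,594),interpolation=2))
```

```text
[ 0.3927 -0.314   0.0216] [-0.8442  3.0248 -0.0019] 0.05285636192555668 [-0.2811 -0.4694 -0.0696]
[-0.0392  0.2182  3.36  ] 0.18952054776062183
```

View pics/w5o.png

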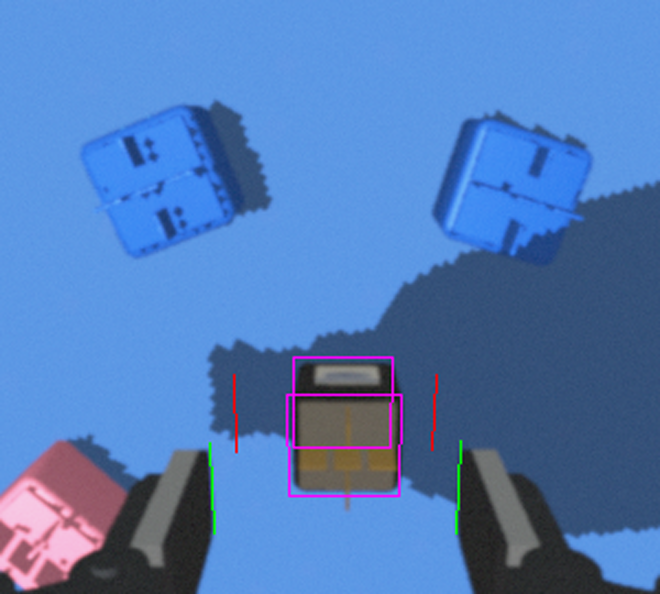

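The last picture shows the black relay, with its tan top and grey plate, at (345,430) square between the fingers at (213,490) and (460,490). The tip overlay at 25 mm behind the TCP matches. I'll go down and grip.

Call:
{"api": "move_arm", "payload": {
  "rows": [0, 0.2, 1, 0, 0, 0.2, 2, 0, 0, 0.2, 2.8, 0, 0, 0.2, 3.2, 0, 0, 0.2, 3.2, 0]
}}

```text
clock: 11.9
tcp_pos: [0.3907, -0.3119, -0.0117]
orientation: [0.844, -3.026, -0.001]
contact_force: [0.1, -0.6, 0.6]
grip_width: 0.053
gripper_force: 0.0
```

Call:
{"api": "move_arm", "payload": {
  "rows": [0, 0, 0, 0, 0, 0, 0, 0, 0, 0, 0, 0, 0, 0, 0, 0, 0, 0, 0, 0],
  "fingers": 0.2,
  "newtons": 20
}}

```text
clock: 12.52
tcp_pos: [0.3912, -0.3122, -0.011]
orientation: [-0.844, 3.026, -0.001]
contact_force: [0.3, 0.3, 5.1]
grip_width: 0.0263
gripper_force: 21.6
```

Call:
{"api": "move_arm", "payload": {
  "rows": [0, 0, 0, 0, 0, 0, -1, 0, 0, 0, -3, 0, 0, 0, -7, 0, 0, 0, -12, 0, 0, 0, -17, 0, 0, 0, -22, 0, 0, 0, -24, 0, 0, 0, -24, 0, 0, 0, -24, 0],
  "newtons": 30
}}

```text
clock: 13.78
tcp_pos: [0.3902, -0.3113, 0.2276]
orientation: [0.844, -3.025, -0.002]
contact_force: [-0.6, 0.9, -0.9]
grip_width: 0.0263
gripper_force: 29.7
```

Run:
```python
from h import *
o=r.get_obs();print(o["tcp_pos"],o["grip_width"],o["gripper_force"])
print(shift(W(-.100,.210,.22),np.radians(85.15)))
```

```text
[ 0.3902 -0.3113  0.2276] 0.026304937337280378 29.678683876991272
(array([-43.0877,  36.1092,   0.7806]), np.float64(36.03793689226144))
```

Call:
{"api": "move_arm", "payload": {
  "rows": [-2, 1.7, 0, 2, -6, 5, 0, 6, -10.5, 8.8, 0, 10, -15, 12.6, 0, 15, -19.5, 16.4, 0, 20, -24, 20.1, 0, 25, -28.5, 23.9, 0, 29, -33, 27.7, 0, 33, -37.5, 31.5, 0, 36, -41, 34.4, 0, 36]
}}

```text
clock: 15.02
tcp_pos: [0.5629, 0.1971, 0.2264]
orientation: [-0.13, -3.136, 0.002]
contact_force: [0.9, -1.0, -0.6]
grip_width: 0.0266
gripper_force: 29.7
```

Call:
{"api": "move_arm", "payload": {
  "rows": [0, 0, 0, 0, 0, 0, 0, 0, 0, 0, 0, 0, 0, 0, 0, 0]
}}

```text
clock: 15.52
tcp_pos: [0.5636, 0.1932, 0.2287]
orientation: [-0.135, -3.139, 0.0]
contact_force: [-0.2, -0.0, -1.2]
grip_width: 0.0264
gripper_force: 29.7
```

Run:
```python
from h import *
o=r.get_obs();print(o["tcp_pos"],rowpos(),o["grip_width"],o["clock"])
print(shift(W(-.090,.210,.080),np.radians(85.15)))
```

```text
[0.5636 0.1932 0.2287] [-0.1058  0.1819  0.2287] 0.026405492915824946 15.525
(array([-1.5788,  2.8141, 14.8691]), np.float64(-0.08183088012999153))
```

Call:
{"api": "move_arm", "payload": {
  "rows": [-0.8, 1.4, 0, 0, -1.6, 2.8, 1, 0, -1.6, 2.8, 4, 0, -1.6, 2.8, 8, 0, -1.6, 2.8, 11.5, 0, -1.6, 2.8, 13.5, 0, -1.6, 2.8, 14.9, 0, -1.6, 2.8, 14.9, 0, -1.6, 2.8, 14.9, 0]
}}

```text
clock: 16.65
tcp_pos: [0.5827, 0.2217, 0.0804]
orientation: [0.132, 3.138, 0.001]
contact_force: [0.9, -0.4, -0.5]
grip_width: 0.0262
gripper_force: 29.7
```

Call:
{"api": "move_arm", "payload": {
  "rows": [0, 0, 0.4, 0, 0, 0, 0.8, 0, 0, 0, 1.2, 0, 0, 0, 1.6, 0, 0, 0, 1.6, 0]
}}

```text
clock: 17.27
tcp_pos: [0.5817, 0.221, 0.0632]
orientation: [-0.132, -3.138, 0.001]
contact_force: [-0.6, -1.0, -0.1]
grip_width: 0.0264
gripper_force: 29.7
```

Call:
{"api": "move_arm", "payload": {
  "rows": [0, 0, 0.3, 0, 0, 0, 0.5, 0, 0, 0, 0.7, 0, 0, 0, 0.7, 0]
}}

```text
clock: 17.77
tcp_pos: [0.5819, 0.2211, 0.0565]
orientation: [-0.132, -3.139, 0.0]
contact_force: [-0.4, 1.2, -0.4]
grip_width: 0.0263
gripper_force: 29.7
```

Call:
{"api": "move_arm", "payload": {
  "rows": [0, 0, 0.1, 0, 0, 0, 0.2, 0, 0, 0, 0.3, 0, 0, 0, 0.3, 0]
}}

```text
clock: 18.27
tcp_pos: [0.582, 0.2211, 0.0537]
orientation: [0.132, 3.139, 0.0]
contact_force: [-0.3, 0.4, -0.3]
grip_width: 0.026
gripper_force: 29.7
```

Call:
{"api": "move_arm", "payload": {
  "rows": [0, 0, 0.1, 0, 0, 0, 0.3, 0, 0, 0, 0.3, 0]
}}

```text
clock: 18.65
tcp_pos: [0.5837, 0.2213, 0.0517]
orientation: [0.133, 3.136, 0.002]
contact_force: [2.7, -0.4, 3.9]
grip_width: 0.0261
gripper_force: 30.3
```

Call:
{"api": "move_arm", "payload": {
  "rows": [0, 0, 0.1, 0, 0, 0, 0.3, 0, 0, 0, 0.3, 0]
}}

```text
clock: 19.02
tcp_pos: [0.5855, 0.2215, 0.0499]
orientation: [0.133, 3.132, 0.004]
contact_force: [4.8, -0.7, 8.4]
grip_width: 0.0264
gripper_force: 30.9
```

Call:
{"api": "move_arm", "payload": {
  "rows": [0, 0, -0.3, 0, 0, 0, -0.3, 0]
}}

```text
clock: 19.27
tcp_pos: [0.5836, 0.2213, 0.0516]
orientation: [0.133, 3.136, 0.002]
contact_force: [3.8, -1.5, 6.4]
grip_width: 0.0262
gripper_force: 30.4
```

Call:
{"api": "move_arm", "payload": {
  "rows": [0, 0, 0, 0, 0, 0, 0, 0, 0, 0, 0, 0, 0, 0, 0, 0, 0, 0, 0, 0, 0, 0, 0, 0],
  "fingers": 0.45
}}

```text
clock: 20.02
tcp_pos: [0.5819, 0.2211, 0.0507]
orientation: [-0.132, -3.139, -0.0]
contact_force: [-0.7, 0.6, -0.9]
grip_width: 0.0384
gripper_force: 0.0
```

Call:
{"api": "move_arm", "payload": {
  "rows": [0, 0, -1, 0, 0, 0, -4, 0, 0, 0, -9, 0, 0, 0, -14, 0, 0, 0, -17, 0, 3, 0, -19, 0, 6.5, 0, -19, 0, 7, -1, -19, 0, 7, -1, -19, 0]
}}

```text
clock: 21.15
tcp_pos: [0.5118, 0.2159, 0.2413]
orientation: [0.134, 3.138, -0.0]
contact_force: [0.1, -0.5, 1.1]
grip_width: 0.0382
gripper_force: 0.0
```

Run:
```python
from h import *
def rf(p): d=p[:2]-O;return np.r_[d@X,d@Y,p[2]]
P=r.camera_params("wrist");f=r.grab_frame("wrist");o=r.get_obs();print(o["tcp_pos"],rowpos(),o["clock"])
cv2.imwrite("pics/w6.png",f)
# window of the bin opening
b=np.array([w2px("wrist",W(*p)) for p in[(-.136,.14,.096),(-.136,.256,.096),(-.05,.256,.06),(-.05,.14,.06)]]);print(b)
m=np.zeros(f.shape[:2],np.uint8);cv2.fillConvexPoly(m,b.astype(int),1)
dark=((f.max(2)<80)&(m>0)).astype(np.uint8)
n,l,st,ce=cv2.connectedComponentsWithStats(dark)
for i in range(1,n):
    if st[i,4]>25: print(st[i],ce[i],rf(px2w("wrist",ce[i],.06)))
h=cv2.cvtColor(f,cv2.COLOR_BGR2HSV);tan=((h[...,0]<28)&(h[...,1]>45)&(m>0)).astype(np.uint8)
n,l,st,ce=cv2.connectedComponentsWithStats(tan)
for i in range(1,n):
    if st[i,4]>15: print("tan",st[i],ce[i],rf(px2w("wrist",ce[i],.06)))
```

```text
[0.5122 0.2163 0.2411] [-0.159   0.2006  0.2411] 21.2
[[220.5451 214.1461]
 [338.7317 213.9161]
 [329.8798 274.1604]
 [230.3595 274.3469]]
[281 253  21  22 440] [290.8864 263.45  ] [-0.0639  0.2105  0.06  ]
[234 255  28  20 179] [246.5866 268.8603] [-0.0571  0.1592  0.06  ]
[323 262   7  13  77] [325.7922 268.7403] [-0.0571  0.251   0.06  ]
tan [240 251  20  21 179] [249.3128 261.3855] [-0.0667  0.1626  0.06  ]
```

The dark blob at px (291,263) is the relay: it lies in the bin at row y 0.2105, beside the stock relays. Now I'll grip the lip again and shut the bin.

Call:
{"api": "move_arm", "payload": {
  "rows": [0.3, -0.1, 0, 0, 0.6, -0.3, 0, 0, 0.6, -0.3, 4, 0, 0.6, -0.3, 8, 0, 0.6, -0.3, 12, 0, 0.6, -0.3, 15, 0, 0.6, -0.3, 17.5, 0, 0.6, -0.3, 19, 0, 0.6, -0.3, 19, 0],
  "fingers": 1
}}

```text
clock: 22.32
tcp_pos: [0.5046, 0.2142, 0.0499]
orientation: [-0.132, -3.137, 0.002]
contact_force: [-0.4, 0.5, 0.2]
grip_width: 0.0853
gripper_force: 0.0
```

Call:
{"api": "move_arm", "payload": {
  "rows": [0, 0, 0, 0, 0, 0, 0, 0, 0, 0, 0, 0, 0, 0, 0, 0, 0, 0, 0, 0, 0, 0, 0, 0],
  "fingers": 0.35,
  "newtons": 20
}}

```text
clock: 23.08
tcp_pos: [0.5056, 0.214, 0.0517]
orientation: [0.132, 3.138, -0.0]
contact_force: [-1.1, -3.3, 6.8]
grip_width: 0.0396
gripper_force: 22.4
```

Call:
{"api": "move_arm", "payload": {
  "rows": [-0.1, 0, -0.25, 0, -0.4, 0, -0.8, 0, -0.7, 0, -1.4, 0, -1.1, 0, -1.95, 0, -1.5, 0, -2.5, 0, -1.9, 0, -3.0, 0, -2.3, 0, -3.5, 0, -2.75, 0, -3.95, 0, -3.2, 0, -4.4, 0, -3.7, 0, -4.8, 0]
}}

```text
clock: 24.32
tcp_pos: [0.5418, 0.2108, 0.099]
orientation: [-0.133, -3.138, 0.001]
contact_force: [-3.1, -4.6, 1.4]
grip_width: 0.0394
gripper_force: 22.7
```

Call:
{"api": "move_arm", "payload": {
  "rows": [-0.5, 0, -0.4, 0, -1.1, 0, -0.8, 0, -1.6, 0, -1.1, 0, -2.2, 0, -1.4, 0, -2.7, 0, -1.65, 0, -3.1, 0, -1.85, 0, -3.1, 0, -1.85, 0]
}}

```text
clock: 25.2
tcp_pos: [0.5736, 0.2081, 0.1179]
orientation: [0.133, 3.138, -0.001]
contact_force: [-3.3, -5.2, 2.7]
grip_width: 0.0395
gripper_force: 23.7
```

Shut start was TCP x 0.5827, so about 9 mm is left. I'll go a little further, let go and rise.

Call:
{"api": "move_arm", "payload": {
  "rows": [-0.3, 0, -0.1, 0, -0.5, 0, -0.15, 0, -0.6, 0, -0.2, 0, -0.6, 0, -0.2, 0]
}}

```text
clock: 25.7
tcp_pos: [0.5793, 0.2076, 0.1202]
orientation: [0.133, 3.139, -0.001]
contact_force: [-3.3, -4.9, 4.7]
grip_width: 0.0395
gripper_force: 24.1
```

Call:
{"api": "move_arm", "payload": {
  "rows": [0, 0, 0, 0, 0, 0, 0, 0, 0, 0, 0, 0, 0, 0, 0, 0, 0, 0, 0, 0, 0, 0, -2, 0, 0, 0, -6, 0, 0, 0, -9, 0, 6, 0, -12, 0, 10, 0, -12, 0],
  "fingers": 1
}}

```text
clock: 26.95
tcp_pos: [0.479, 0.2175, 0.2413]
orientation: [0.132, 3.136, 0.004]
contact_force: [-0.1, 0.6, 1.1]
grip_width: 0.0853
gripper_force: 0.0
```

Call:
{"api": "move_arm", "payload": {
  "rows": [2.5, -5, 0, 0, 2.5, -8, 0, 0, 2.5, -8, 0, 0, 2.5, -8, 0, 0]
}}

```text
clock: 27.45
tcp_pos: [0.4479, 0.1399, 0.2394]
orientation: [0.132, 3.138, 0.001]
contact_force: [0.4, -0.8, 0.3]
grip_width: 0.0852
gripper_force: 0.0
```

Run:
```python
from h import *
def rf(p): d=p[:2]-O;return np.r_[d@X,d@Y,p[2]]
f=r.grab_frame("wrist");o=r.get_obs();print(o["tcp_pos"],rowpos(),o["clock"])
cv2.imwrite("pics/w7.png",f)
# compare lip patches: shut-lip appearance in all bins, rectified at z=.171..., and dark blobs inside relay bin
for k,y0 in(("relay",.198),("bolt",.066)):
    q=np.float32([w2px("wrist",W(x,y0+dy,.160)) for x,dy in((-.14,-.03),(-.14,.03),(-.05,.03),(-.05,-.03))])
    M=cv2.getPerspectiveTransform(q,np.float32([[0,0],[12,0],[12,18],[0,18]]));g=cv2.cvtColor(cv2.warpPerspective(f,M,(13,19),flags=cv2.INTER_AREA),6);print(k);print(g[:,::2])
b=np.array([w2px("wrist",W(*p)) for p in[(-.06,.144,.01),(-.06,.252,.01),(-.06,.252,.12),(-.06,.144,.12)]]);print(b)
m=np.zeros(f.shape[:2],np.uint8);cv2.fillConvexPoly(m,b.astype(int),1)
n,l,st,ce=cv2.connectedComponentsWithStats(((f.max(2)<95)&(m>0)).astype(np.uint8))
for i in range(1,n):
    if st[i,4]>20: print(st[i],ce[i],rf(px2w("wrist",ce[i],.04)))
```

```text
[0.4479 0.1402 0.2393] [-0.2167  0.1194  0.2393] 27.5
relay
[[138  59 106 133  33  39 102]
 [136  57  61 131  30  34 102]
 [137  57  63 134  28  34  98]
 [137  59  61 138  36  32  38]
 [137  62  61 137  32  35  31]
 [137 131 131 138  34  31  34]
 [105 106 105 107  41  32  34]
 [136 134 136 134  71  35  35]
 [128 127 128 131 115  33  32]
 [132 134 131 132  97  30  33]
 [138 121  84  83  84  36  35]
 [134  81 119 122 120 105  37]
 [ 96 102 144 143 142 140  39]
 [128 128 127 129 131 130  38]
 [ 86  86  84  86  86  85  35]
 [ 83  85  82  84  84  50  39]
 [132 130 129 130 129  38  37]
 [119 149 149 148 148  37  37]
 [ 39 149 148 148 145  40  38]]
bolt
[[ 37  96 140 136 138 139 138]
 [ 35  96 140 111 136 139 138]
 [ 36  95 140 111 121 139 136]
 [ 33  96 140 113 129 140 111]
 [ 72  95 140 120 139 139 109]
 [ 94  98 138 118 139 138 112]
 [ 95  95 105 105 107 109 106]
 [ 92  97 134 136 134 134 124]
 [ 94  92 129 127 126 131 109]
 [ 93  94 111 135 137 135 116]
 [ 93  82  83  85  85 132 115]
 [ 94 120 124 125 124  73 118]
 [ 94 145 145 146 146  81  98]
 [126 129 124 128 127 127 127]
 [ 82  87  86  86  86  86  87]
 [ 83  82  82  82  85  82  83]
 [135 134 135 136 136 136 137]
 [152 150 151 126 118 122 143]
 [150 151 151  45  36  36  34]]
[[300.2287 288.4812]
 [380.3081 288.501 ]
 [410.4498 344.8594]
 [305.9153 344.8465]]
[ 304  288  107   57 1429] [365.7719 321.1001] [-0.0302  0.2275  0.04  ]
[342 296  24  28 600] [353.58   309.2067] [-0.0481  0.2106  0.04  ]
```

```bash
python3 -c "
from bench import r
print(r.hand_in())"
```

```text
the job is handed in; nothing more can be done
None
```

The loose relay is in the leftmost (relay) bin beside the two stock relays, and that bin is tipped shut. I handed the job in after about 27.5 s; no verdict was returned, and I checked the final state only by numbers from the wrist camera.

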